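# Plug a line card into the telephone exchange and lever it home

## Robot

A 6-joint arm with a two-finger parallel gripper is mounted at the origin on a cart in front of the work surface, level with it; the furniture and walls round the work are solid. World frame = base frame: x ahead of the robot, y to its left, z up, the work surface at z = 0. Lengths are in mm, angles in rad, forces in N, time in s.
With the tool pointing down it reaches from about 350 to 775 mm from the base axis. Payload 7.3 kg.
Tool frame: the origin (TCP) lies at the very end of the fingers, on their centre line; the grasp point (between the pads) lies 19 mm behind it; z points along the fingers, y is the line along which they close (so a half turn about z gives the same grasp; the last joint's range is limited). The gripper opens to 92 mm and grips with 3 to 60 N. Pads are 19 mm wide; open, the fingers measure 130 mm over their backs; the gripper's body (75 mm by 190 mm) begins 47 mm behind the grasp point.
Start: joints at [1.141, 0.342, 1.524, -0, 1.275, -0.146], TCP at [146.988, 504.023, 226.741] pointing down, gripper open.
Joint ranges: [-2.53, 2.53], [-0.77, 2.02], [0.04, 2.7], [-1, 4.14], [0.28, 2.66], [-3.11, 3.11]. Speed limits (rad/s): [2.57, 2.57, 3.14, 3.14, 3.14, 3.14].

## Interface

Orientations are given as [roll, pitch, yaw] about the fixed x, y, z axes, in that order (R = Rz(yaw) Ry(pitch) Rx(roll)).
In Python, from plant import get_obs, vision, workorder gives the robot as it stands.
- The arm moves only by the shell command python3 -m pendant 'ROWS' [OPENING]. ROWS is a JSON object of lists of equal length, an entry for each row: "dp": the shift along the tool's x, y, z in m, a list of three; "rotation": the turn, a rotation vector about the tool's x, y, z in rad, a list of three. A call has 1 to 8 rows; each row is the pose to reach, as a shift and turn from the pose commanded when the call began, along the tool's axes at that moment; what a row does not reach only later rows make up. A row lasts 1/8 s, in which the tool goes at most 62.5 mm and 10.7 degrees, less where a joint would pass 70% of its speed; a pose out of reach is approached as far as the arm can. A call with a gripper value outside its range is refused whole. OPENING is the finger opening in m, from 0 to 0.0918, set as the call begins (- or left out, the last holds). The fingers move at their own pace and stop on an object; the grip force is fixed at half the most. Time passes only in rows, so rows that repeat a pose let the fingers close. It gives the time, the measured TCP pose, the force, the opening and the grip force at its end, in the units of the state.
- get_obs(): the state, without advancing time (a new reading comes with each control period).
- vision.capture(name): name is "scene" or "top"; returns a dict with "pixels" (384x512x3 uint8, red, green, blue), "vfov" (degrees; the focal length in pixels is half the picture's height over the tangent of half this angle, whatever the lens; pixels are square), "cx", "cy" (the principal point, pixels), "pose" (4x4, takes a point from camera to world coordinates). Camera axes: x right, y up, looking along -z (the intrinsics and any distortion apply to the point x, -y, -z); pixel columns grow to the right and rows downward; lengths in mm; the calibration is good to about 2 mm. A picture is of the moment at which its call begins. There is no depth.
- workorder.close_job(): hands the job in; it is judged then, once.
The state is a dict: "time": time; "joint_positions": joint angles; "dq": joint speeds; "tau": joint torques, N m; "tool_pos": TCP position; "tcp_rot": TCP orientation; "contact_force": force on the tool from outside, world axes, zero at the start; "moment": the same for the moment, N m; "grip_width": finger opening in mm; "finger_force": force on a finger pad.
Only numpy, scipy, OpenCV 4.12 (cv2) and the standard library are available. Lean on these libraries where they do the work, as an engineer would, in place of code of your own. Each camera call takes 0.05 s, during which the arm holds its last target. There are 200 camera calls.

## Task

Take the spare circuit card from the rack and plug it into the empty slot of the open telephone exchange, components facing the same way as on the card beside it: slide it gently down both guides until it rests on the connector, without dropping it, and let go. Then seat it with the two ejector levers alone, never by pressing on the card: swing them in a little on each side in turn so that it does not bind, without forcing anything, until the card is fully home at both ends and both levers are firmly shut. Leave the screwdriver and the eraser where they lie.

Things in the scene. Friction and masses are not known exactly. Their poses are not given: they have to be found in the camera images.
- exchange: Base unit of an office telephone exchange, cover off, fixed: white tray 150 x 160 mm, side walls 74 mm high, open above. Origin: centre of its underside on the desk; z up; its -x side (row of jacks) faces the robot, +y is its left. Two upright card slots lie along its y: at x = -30 mm (empty, levers open) and x = +30 mm (holds a seated card like the spare one, levers shut: leave it).
- slot (a point): Centre of the empty slot at the top of its guides: x = -30, y = 0, z = 83 mm in the frame of the exchange, same axes.
- guides: The empty slot's two white upright guides, one at each end (fixed; origin and axes of the exchange). Grooves 5.5 mm wide for the 4 mm board, floors at y = +-50.8 mm (0.8 mm play at each end), straight from z = 20 to 74 mm, flared above that to 82 mm (they take in a card 3 mm off). A card with one end about 4 mm lower than the other binds in them.
- connector_nominal (a point): Where the lower edge of a card meets the connector on average: x = -30, y = 0, z = 32 mm in the frame of the exchange. The connector floats on its mount: its true height is up to 2 mm more or 3 mm less and is not given. Home is 7 mm lower. Each end takes about 9 N to begin to yield and 12 N when home; the contacts do not push the card back out.
- card: The spare circuit card, loose, about 120 g, upright. Origin: middle of its lower edge; z up, y along its width; relays and chips on its -x face (8 mm proud). Board 4 mm thick, 100 wide, 64 high; on it a bar 116 mm wide, 8 thick, z = 62 to 68 mm, its ends standing out as ears 8 mm past the board; above, a grip tab 10 mm thick (x), 46 wide (y), z = 67 to 99 mm.
- card_grip (a point): Middle of the grip tab: 83 mm above the card's lower edge.
- card_components (a point): Point on the component side of the card: x = -10, y = 0, z = 50 mm in the card's frame. It must face the -x side of the exchange.
- card_rack: Black slotted rack, fixed, 100 x 124 mm, 28 mm high (end bars 32 mm); three slots along its y, 5 mm wide, floor at z = 6 mm. Origin: centre of its underside. The spare card stands in the middle slot and is drawn straight up.
- lever_left (a joint): Ejector lever at the empty slot's left (+y) end: black bar 10 mm wide (x), 6 thick. Rad: 0 = open, handle 59 deg outward of upright; grows as it swings up and in. From 0.6 (0.4 to 0.9 as the connector stands high or low) its nose drives the card's ear down. Shut when the card is home: about 1.2 (0.95 to 1.5); only the seated card stops it (hinge goes to 1.65). Stays where left.
- lever_right (a joint): The same at the right (-y) end, mirrored. Force at the tip of either lever: 1 to 2 N while it swings free, about 4 to 8 N while it drives the card; more means that the card binds or is home, over 16 N harms it. The levers are of slippery plastic (friction about 0.2), the guides too.
- lever_left_tip (a point): Middle of the rounded tip of the left lever, 48 mm from the pivot (its end is 3 mm farther); moves with the lever.
- lever_right_tip (a point): The same on the right lever.
- lever_left_pivot (a point): Pivot of the left lever, axis along the exchange's x: x = -30, y = +68, z = 96 mm in the frame of the exchange. The exchange ends at y = 80 mm (below z = 14) and 74 mm (above), so shut fingers can stand outside the lever at any height and push it inward.
- lever_right_pivot (a point): Pivot of the right lever: x = -30, y = -68, z = 96 mm in the frame of the exchange.
- contacts_left (a joint): How far the left half of the connector's contacts is pressed down by the card (m): 0 free, 0.007 fully home.
- contacts_right (a joint): The same for the right half.
- screwdriver: Screwdriver, 160 mm, loose on the desk behind the work; to be left alone.
- eraser: Eraser, 43 x 19 x 13 mm, loose on the desk behind the work; to be left alone.

How it is judged:
By the outcome, as a careful person would: the job done as asked, in the order asked, and still so for the second after the job is handed in, with the robot touching nothing.
It also fails if it takes over 72 s, if anything falls off the work surface, if the arm or the gripper's body presses on something with over 40 N, if the wrist force passes 120 N, or if a joint passes its speed limit or range.

## Working session

There is one attempt and no reset: what is moved stays moved. The work goes in short steps, Python scripts to look and compute and a shell command to move; the robot and the scene stay as the last step left them, time stands still between calls to the robot, and variables do not carry over. Pictures are saved under pics/ and viewed, at most 10 in all, crops included, and the job is handed in when it is done.

```bash
ls; mkdir -p pics
python3 - <<'E'
from plant import get_obs, vision
import cv2
o=get_obs(); print(o)
for n in("scene","top"):
    c=vision.capture(n); print(n,{k:v for k,v in c.items() if k!='pixels'})
    cv2.imwrite(f"pics/{n}0.png",c['pixels'][:,:,::-1])
E
```

```text
pics
{'time': 0.0, 'joint_positions': array([ 1.14098621e+00,  3.42711231e-01,  1.52502577e+00, -2.27861644e-05,
        1.27539565e+00, -1.45966369e-01]), 'dq': array([-0.00070381, -0.00066114, -0.00051678, -0.00037324,  0.00010324,
        0.00087539]), 'tau': array([ 1.04576040e-03, -4.31242096e+01, -2.44219619e+01,  7.18409009e-02,
        5.60849416e-02, -1.40996613e-04]), 'tool_pos': array([146.82000005, 503.62357778, 226.04787647]), 'tcp_rot': array([-3.14006587e+00, -2.02432376e-04,  2.85775540e+00]), 'contact_force': array([-4.00454540e-04, -3.72622409e-01, -7.56495233e-01]), 'moment': array([ 0.02794012,  0.02926378, -0.00677962]), 'finger_force': 0.0, 'grip_width': 91.96239009226389}
scene {'vfov': 43.211062568988645, 'cx': 257.83468638511783, 'cy': 187.28210080458553, 'pose': array([[ 7.76009619e-01,  4.84716126e-01, -4.03558358e-01,
        -1.35269630e+01],
       [-6.30683645e-01,  6.03306978e-01, -4.88117639e-01,
        -7.10498866e+02],
       [ 6.87108249e-03,  6.33301640e-01,  7.73874552e-01,
         1.18724472e+03],
       [ 0.00000000e+00,  0.00000000e+00,  0.00000000e+00,
         1.00000000e+00]])}
top {'vfov': 45.62706642916969, 'cx': 254.13822256030892, 'cy': 193.09853410076002, 'pose': array([[ 8.71428169e-03,  9.96213945e-01, -8.64976170e-02,
         4.59645427e+02],
       [-9.99959345e-01,  8.48113706e-03, -3.06251686e-03,
        -1.22958029e+01],
       [-2.31732386e-03,  8.65207881e-02,  9.96247350e-01,
         1.18302131e+03],
       [ 0.00000000e+00,  0.00000000e+00,  0.00000000e+00,
         1.00000000e+00]])}
```

View pics/scene0.png

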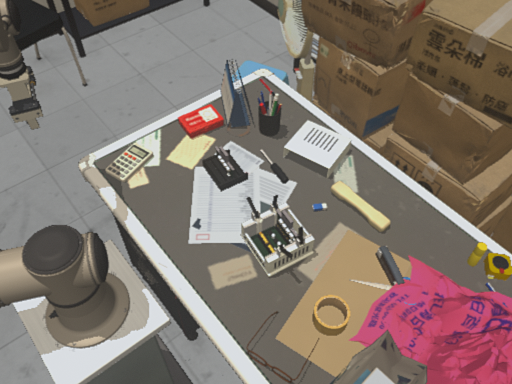

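View pics/top0.png

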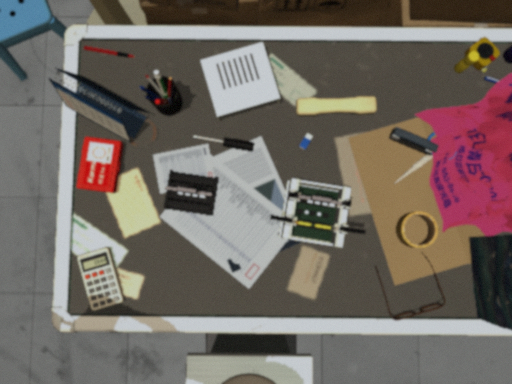

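The scene view shows the rack with the card near (225,168) and the exchange near (278,238). In the top view the rack is at (190,193) and the exchange at (318,212). I'll enlarge both.

Run:
```python
import cv2,numpy as np
t=cv2.imread("pics/top0.png");s=cv2.imread("pics/scene0.png")
r=lambda i,x0,y0,w,h:cv2.resize(i[y0:y0+h,x0:x0+w],None,fx=8,fy=8,interpolation=cv2.INTER_CUBIC)
a=r(t,268,172,100,75)
b=r(t,155,162,100,75)
c=r(s,232,190,100,90)[:600]
cv2.imwrite("pics/tc.png",a);
# rack: both views side by side at x6
u=lambda i,x0,y0,w,h:cv2.resize(i[y0:y0+h,x0:x0+w],None,fx=6,fy=6,interpolation=cv2.INTER_CUBIC)
cv2.imwrite("pics/rk.png",np.hstack([u(t,157,160,66,65),u(s,195,135,66,65)]))
cv2.imwrite("pics/sc.png",cv2.resize(s[188:278,230:330],None,fx=6.5,fy=6.5,interpolation=cv2.INTER_CUBIC))
```

```text
(no output)
```

View pics/tc.png

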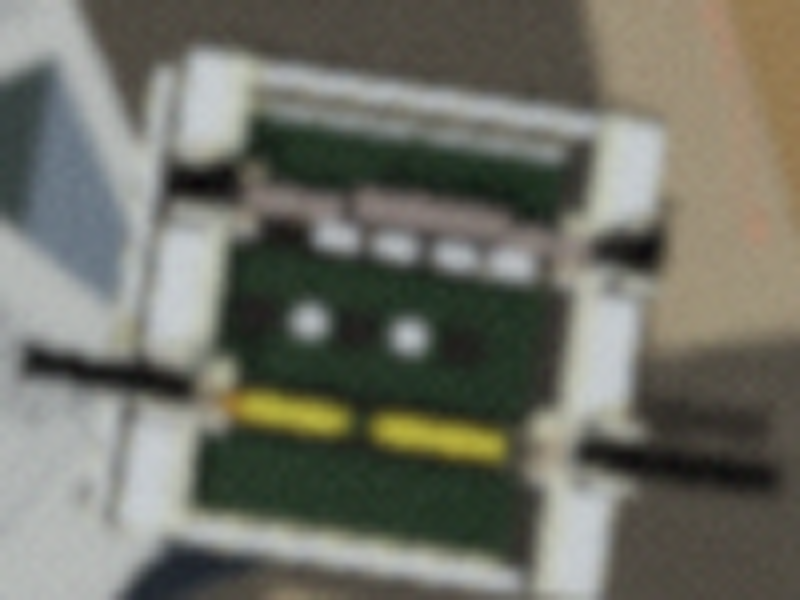

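View pics/rk.png

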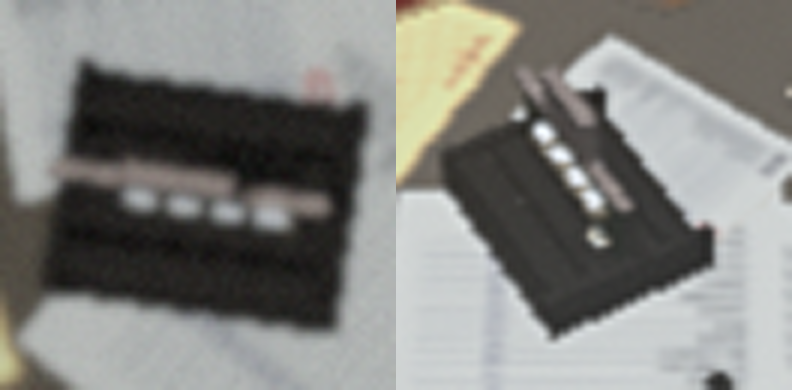

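View pics/sc.png

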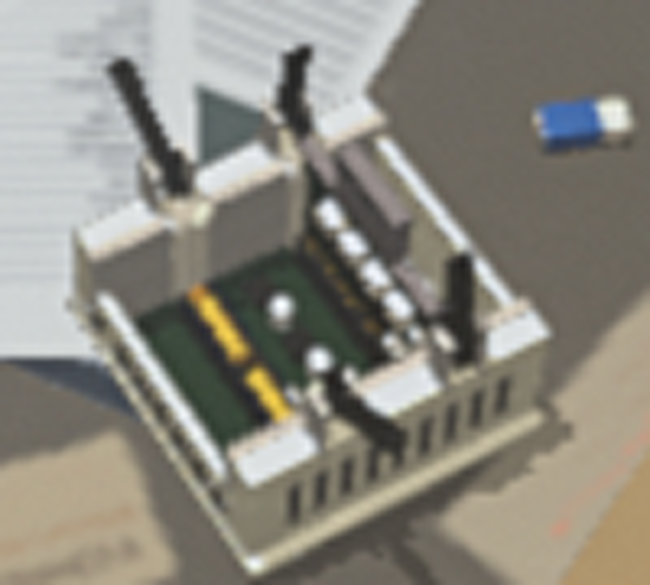

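The white relays face the robot (−x) on both the seated and the spare card, so no half turn is needed. Next I cast rays through hand-picked features: lever tips, tab and bar ends, and wall corners.

```bash
cat > h.py <<'E'
import numpy as np,cv2
from plant import get_obs, vision
def ray(c,u,v):
    f=192/np.tan(np.radians(c['vfov']/2)); P=c['pose']
    d=P[:3,:3]@np.array([(u-c['cx'])/f,-(v-c['cy'])/f,-1]); return P[:3,3],d
def onz(c,u,v,z):
    o,d=ray(c,u,v); return o+d*(z-o[2])/d[2]
def tri(*rs):
    A=0;b=0
    for o,d in rs:
        d=d/np.linalg.norm(d);M=np.eye(3)-np.outer(d,d);A=A+M;b=b+M@o
    p=np.linalg.solve(A,b); return p,[np.linalg.norm((np.eye(3)-np.outer(d,d)/(d@d))@(p-o)) for o,d in rs]
def proj(c,p):
    f=192/np.tan(np.radians(c['vfov']/2)); P=c['pose']; q=P[:3,:3].T@(np.asarray(p)-P[:3,3])
    return np.array([c['cx']-f*q[0]/q[2],c['cy']+f*q[1]/q[2]])
E
python3 - <<'E'
from h import *
np.set_printoptions(precision=1,suppress=True)
T=vision.capture("top");S=vision.capture("scene")
ex=lambda x,y:(268+(x+.5)/8-.5,172+(y+.5)/8-.5)
se=lambda x,y:(230+(x+.5)/6.5-.5,188+(y+.5)/6.5-.5)
rt=lambda x,y:(157+(x+.5)/6-.5,160+(y+.5)/6-.5)
rs=lambda x,y:(195+(x-396+.5)/6-.5,135+(y+.5)/6-.5)
yaw=lambda l,r:np.degrees(np.arctan2(-(l-r)[0],(l-r)[1]))
L=onz(T,*ex(24,358),121.5);R=onz(T,*ex(775,474),121.5)
print("tips top",L,R,(L+R)/2,np.linalg.norm(L-R),yaw(L,R))
L=onz(S,*se(120,66),121.5);R=onz(S,*se(397,443),121.5)
print("tips scene",L,R,(L+R)/2,np.linalg.norm(L-R),yaw(L,R))
w=[onz(T,*ex(*p),74) for p in[(190,48),(122,520),(665,122),(605,598)]]
print("walls",*w, yaw(w[0],w[2]),yaw(w[1],w[3]))
for n,z,l,r in[("seated tab",124,(355,198),(514,222)),("bar",93,(250,195),(590,250))]:
    l=onz(T,*ex(*l),z);r=onz(T,*ex(*r),z);print(n,l,r,(l+r)/2,yaw(l,r))
for n,z,l,r in[("spare tab",105,(121,172),(237,184)),("bar",74,(52,168),(330,205))]:
    l=onz(T,*rt(*l),z);r=onz(T,*rt(*r),z);print(n,l,r,(l+r)/2,np.linalg.norm(l-r),yaw(l,r))
for n,z,l,r in[("spare tab S",105,(550,70),(597,120)),("bar S",74,(522,70),(630,206))]:
    l=onz(S,*rs(*l),z);r=onz(S,*rs(*r),z);print(n,l,r,(l+r)/2,np.linalg.norm(l-r),yaw(l,r))
# pink mask
for n,c in(("T",T),("S",S)):
    im=c['pixels'].astype(int);h=cv2.cvtColor(c['pixels'],cv2.COLOR_RGB2HSV)
    print(n,[list(im[int(round(v)),int(round(u))]) for u,v in ([rt(180,177),rt(290,200),ex(430,208)] if n=="T" else [rs(572,95),rs(610,185)])])
E
```

```text
tips top [498.  -47.7 121.5] [ 466.3 -265.3  121.5] [ 482.1 -156.5  121.5] 219.91414920108764 -8.285136914847785
tips scene [497.2 -50.4 121.5] [ 465.3 -265.5  121.5] [ 481.2 -158.   121.5] 217.4782007252931 -8.42358363601817
walls [594.8 -99.5  74. ] [451.  -79.2  74. ] [ 573.3 -244.4   74. ] [ 428.9 -224.9   74. ] -8.441384966422463 -8.64199125463252
seated tab [ 545.2 -143.6  124. ] [ 538.6 -189.8  124. ] [ 541.9 -166.7  124. ] -8.137882998310964
bar [ 548.4 -116.    93. ] [ 532.7 -217.6   93. ] [ 540.6 -166.8   93. ] -8.743567927240994
spare tab [563.2 174.8 105. ] [558.9 128.8 105. ] [561.  151.8 105. ] 46.20702716807617 -5.435858658660079
bar [567.6 208.3  74. ] [553.5  94.9  74. ] [560.5 151.6  74. ] 114.32274556520792 -7.110513146699446
spare tab S [563.7 172.5 105. ] [561.4 129.  105. ] [562.5 150.7 105. ] 43.48031120862607 -3.002908286570409
bar S [568.6 207.   74. ] [554.9  94.5  74. ] [561.8 150.8  74. ] 113.33008937400376 -6.918926244126485
T [[np.int64(131), np.int64(121), np.int64(112)], [np.int64(129), np.int64(120), np.int64(114)], [np.int64(128), np.int64(120), np.int64(115)]]
S [[np.int64(140), np.int64(132), np.int64(128)], [np.int64(149), np.int64(140), np.int64(138)]]
```

```bash
cat >> h.py <<'E'
from scipy.spatial.transform import Rotation as Ro
def go(x,y,z,yawdeg):
    "print dp (m) and rotation (rad) in tool axes from the present measured pose to a tool-down pose"
    o=get_obs(); R=Ro.from_euler('xyz',o['tcp_rot']); G=Ro.from_euler('xyz',[np.pi,0,np.radians(yawdeg)])
    print("dp",np.round(R.inv().apply(np.array([x,y,z])-o['tool_pos'])/1000,4),"rot",np.round((R.inv()*G).as_rotvec(),3))
E
python3 -c "
from h import *
go(561.2,151.3,170,83.2)"
```

```text
dp [-0.4964 -0.2224  0.0565] rot [-1.000e-03  1.000e-03  1.406e+00]
```

```bash
python3 -m pendant '{"dp":[[-0.0496,-0.0222,0],[-0.0993,-0.0445,0],[-0.149,-0.0667,0],[-0.1986,-0.089,0.01],[-0.248,-0.111,0.02],[-0.298,-0.1334,0.03],[-0.3475,-0.1557,0.04],[-0.397,-0.178,0.05]],"rotation":[[0,0,0.175],[0,0,0.35],[0,0,0.525],[0,0,0.7],[0,0,0.875],[0,0,1.05],[0,0,1.225],[0,0,1.406]]}' 0.04
python3 -c "
from h import *
go(561.2,151.3,160,83.2)"
```

```text
time: 1.2
tool_pos: [479.4, 220.7, 176.3]
tcp_rot: [-3.142, -0.0, 1.446]
contact_force: [0.5, 1.1, 0.7]
grip_width: 40.1
finger_force: 0.0
dp [-0.0586  0.0898  0.0163] rot [-0.    -0.    -0.006]
```

```bash
python3 -m pendant '{"dp":[[-0.029,0.045,0.008],[-0.0586,0.09,0.016],[-0.0586,0.09,0.03],[-0.0586,0.09,0.03]],"rotation":[[0,0,-0.003],[0,0,-0.006],[0,0,-0.006],[0,0,-0.006]]}' 0.04
python3 - <<'E'
from h import *
go(561.2,151.3,78,83.2)
s=vision.capture("scene");t=vision.capture("top")
u=lambda i,x0,y0,w,h:cv2.resize(i[y0:y0+h,x0:x0+w],None,fx=5,fy=5,interpolation=cv2.INTER_CUBIC)
cv2.imwrite("pics/g1.png",np.hstack([u(t['pixels'],150,150,79,90),u(s['pixels'],185,115,79,90)])[:,:,::-1])
E
```

```text
time: 1.7
tool_pos: [559.2, 153.1, 145.1]
tcp_rot: [-3.138, 0.001, 1.457]
contact_force: [-0.2, -0.2, 0.4]
grip_width: 39.9
finger_force: 0.0
dp [-0.0016  0.0025  0.0671] rot [-0.004  0.001  0.005]
```

View pics/g1.png

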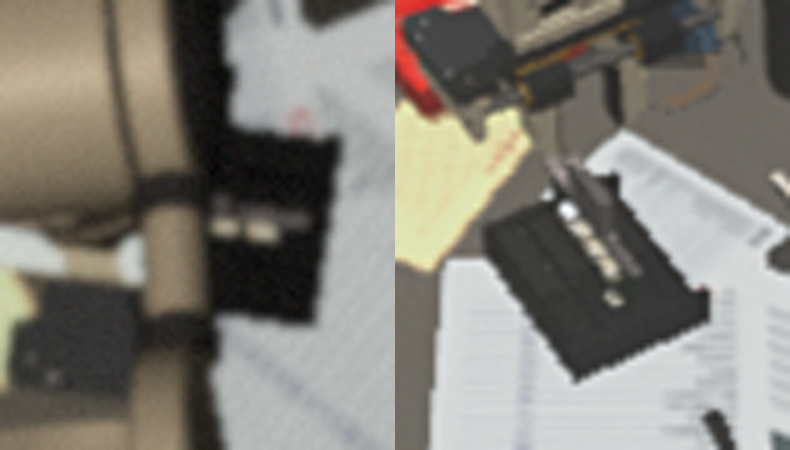

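The fingers hang above the tab, at about (575,130) in the right panel, one on each side of it. I'll descend and close.

```bash
python3 -m pendant '{"dp":[[-0.0016,0.0025,0.015],[-0.0016,0.0025,0.03],[-0.0016,0.0025,0.045],[-0.0016,0.0025,0.058],[-0.0016,0.0025,0.067],[-0.0016,0.0025,0.067]],"rotation":[[0,0,0.005],[0,0,0.005],[0,0,0.005],[0,0,0.005],[0,0,0.005],[0,0,0.005]]}' 0.04
python3 -m pendant '{"dp":[[0,0,0],[0,0,0],[0,0,0],[0,0,0],[0,0,0],[0,0,0]],"rotation":[[0,0,0],[0,0,0],[0,0,0],[0,0,0],[0,0,0],[0,0,0]]}' 0.0
```

```text
time: 2.55
tool_pos: [562.6, 151.2, 78.9]
tcp_rot: [-3.14, 0.0, 1.453]
contact_force: [-0.2, -0.3, 0.1]
grip_width: 39.7
finger_force: 0.0
time: 3.3
tool_pos: [561.8, 151.4, 80.0]
tcp_rot: [-3.139, -0.0, 1.452]
contact_force: [-4.0, -0.4, 4.6]
grip_width: 9.6
finger_force: 29.8
```

```bash
python3 -m pendant '{"dp":[[0,-0.0008,-0.003],[0,-0.0008,-0.008],[0,-0.0008,-0.014],[0,-0.0008,-0.022],[0,-0.0008,-0.03],[0,-0.0008,-0.045],[0,-0.0008,-0.06],[0,-0.0008,-0.06]],"rotation":[[0,0,0],[0,0,0],[0,0,0],[0,0,0],[0,0,0],[0,0,0],[0,0,0],[0,0,0]]}'
python3 -m pendant '{"dp":[[0,0,-0.02],[0,0,-0.04],[0,0,-0.057],[0,0,-0.057]],"rotation":[[0,0,0],[0,0,0],[0,0,0],[0,0,0]]}'
python3 - <<'E'
from h import *
go(481.8,-157,195,81.6)
E
```

```text
time: 4.3
tool_pos: [563.5, 151.5, 141.9]
tcp_rot: [3.137, -0.001, 1.453]
contact_force: [-0.3, 0.1, -1.2]
grip_width: 9.9
finger_force: 30.0
time: 4.8
tool_pos: [562.9, 151.4, 197.7]
tcp_rot: [3.139, -0.001, 1.453]
contact_force: [-0.2, -0.4, -1.9]
grip_width: 9.9
finger_force: 30.0
dp [-0.3158 -0.0442  0.0024] rot [ 0.003 -0.001  0.029]
```

```bash
python3 -m pendant '{"dp":[[-0.02,-0.003,0],[-0.06,-0.0085,0],[-0.11,-0.0155,0],[-0.165,-0.023,0],[-0.22,-0.031,0],[-0.27,-0.038,0],[-0.30,-0.042,0],[-0.316,-0.0442,0]],"rotation":[[0,0,0.004],[0,0,0.008],[0,0,0.012],[0,0,0.016],[0,0,0.02],[0,0,0.024],[0,0,0.028],[0,0,0.029]]}'
python3 -m pendant '{"dp":[[0,0,0],[0,0,0]],"rotation":[[0,0,0],[0,0,0]]}'
python3 - <<'E'
from h import *
t=vision.capture("top");s=vision.capture("scene")
cv2.imwrite("pics/t2raw.png",t['pixels'][:,:,::-1]);cv2.imwrite("pics/s2raw.png",s['pixels'][:,:,::-1])
u=lambda i,x0,y0,w,h,f:cv2.resize(i[y0:y0+h,x0:x0+w],None,fx=f,fy=f,interpolation=cv2.INTER_CUBIC)
cv2.imwrite("pics/g2.png",np.hstack([u(t['pixels'],265,175,100,100,4),u(s['pixels'],235,165,100,100,4)])[:,:,::-1])
E
```

```text
time: 5.8
tool_pos: [479.6, -159.0, 195.9]
tcp_rot: [-3.14, -0.0, 1.421]
contact_force: [-0.2, -0.7, -0.8]
grip_width: 9.7
finger_force: 30.0
time: 6.05
tool_pos: [481.1, -156.3, 196.5]
tcp_rot: [-3.141, -0.001, 1.425]
contact_force: [-0.1, -0.7, -1.6]
grip_width: 9.7
finger_force: 30.0
```

View pics/g2.png

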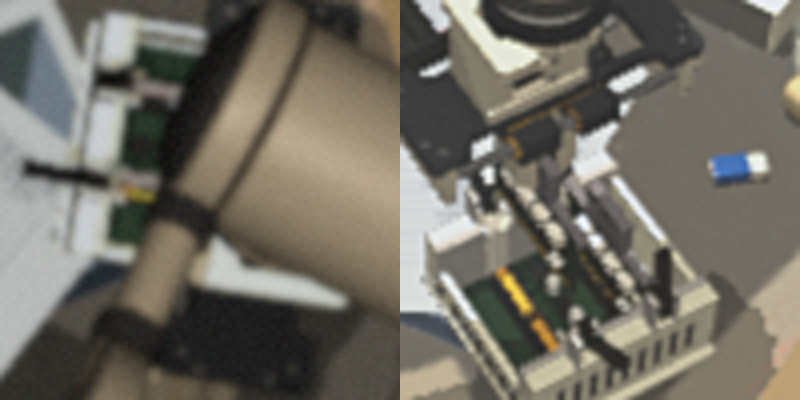

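In the scene panel the card hangs above the slot with its relays facing the robot side. I'll go to just above the flares and check there at higher magnification.

```bash
python3 -m pendant '{"dp":[[0,0.001,0.01],[0.0003,0.0015,0.024],[0.0003,0.0015,0.032],[0.0003,0.0015,0.037],[0.0003,0.0015,0.037]],"rotation":[[0,0,0],[0,0,0],[0,0,0],[0,0,0],[0,0,0]]}'
python3 - <<'E'
from h import *
s=vision.capture("scene")
o=get_obs();print(o['tool_pos'],o['tcp_rot'],o['contact_force'])
cv2.imwrite("pics/s3raw.png",s['pixels'][:,:,::-1])
i=s['pixels'][200:274,242:328,::-1]
cv2.imwrite("pics/g3.png",cv2.resize(i,None,fx=8,fy=8,interpolation=cv2.INTER_LANCZOS4))
# predicted pixels (in the crop) of slot features in the scene view
y=np.radians(-8.45);c=np.array([481.8,-157,0]);X=np.array([np.cos(y),np.sin(y),0]);Y=np.array([-np.sin(y),np.cos(y),0])
for n,x,yy,z in[("grooveL",0,51,82),("grooveR",0,-51,82),("boardlowL",0,50,o['tool_pos'][2]-73.5),("boardlowR",0,-50,o['tool_pos'][2]-73.5),("barL",0,58,o['tool_pos'][2]-73.5+65),("barR",0,-58,o['tool_pos'][2]-73.5+65)]:
    p=proj(s,c+x*X+yy*Y+[0,0,z]);print(n,(p-[242,200]+.5)*8-.5)
E
```

```text
time: 6.78
tool_pos: [482.5, -157.1, 159.3]
tcp_rot: [-3.141, -0.0, 1.424]
contact_force: [0.6, -0.4, -0.6]
grip_width: 9.8
finger_force: 30.0
[ 482.68191159 -157.2496224   159.67682357] [ 3.14158138e+00 -8.30763356e-05  1.42373053e+00] [-0.08936111 -0.27865022 -0.82604459]
grooveL [135.05473628 165.07804686]
grooveR [290.66935352 379.9236014 ]
boardlowL [136.61629231 160.13126809]
boardlowR [289.56193228 370.99463744]
barL [126.03564942  30.84183895]
barR [310.73121748 279.66312014]
```

View pics/g3.png

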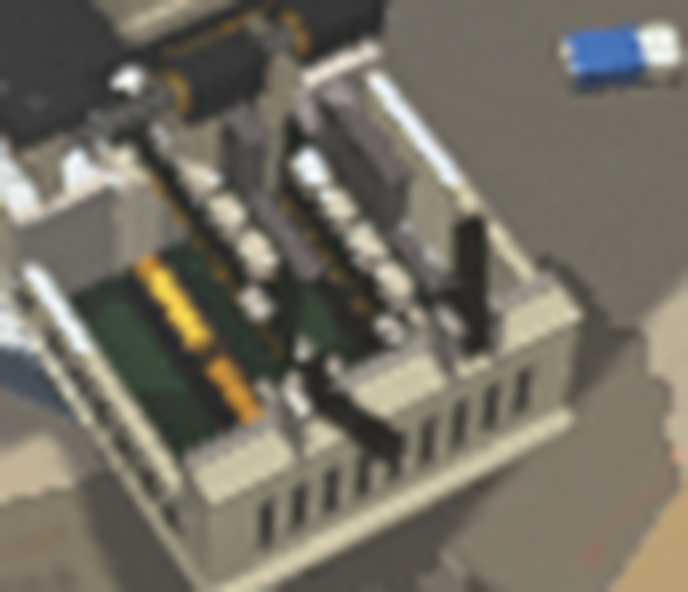

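The bar's right end shows at about (315,275), where (311,280) was predicted. The lower board corner is near (287,365), where (290,371) was predicted. The alignment is within the flare's 3 mm, so I'll descend gently and watch the forces.

```bash
python3 -m pendant '{"dp":[[0,0,0.003],[0,0,0.006],[0,0,0.009],[0,0,0.012],[0,0,0.014],[0,0,0.014]],"rotation":[[0,0,0],[0,0,0],[0,0,0],[0,0,0],[0,0,0],[0,0,0]]}'
```

```text
time: 7.58
tool_pos: [481.8, -156.9, 145.1]
tcp_rot: [-3.139, -0.001, 1.424]
contact_force: [-3.1, 0.6, -2.7]
grip_width: 9.9
finger_force: 30.0
```

```bash
python3 -m pendant '{"dp":[[0,-0.0005,0.001],[0,-0.0007,0.004],[0,-0.0007,0.007],[0,-0.0007,0.010],[0,-0.0007,0.013],[0,-0.0007,0.016],[0,-0.0007,0.018],[0,-0.0007,0.018]],"rotation":[[0,0,0],[0,0,0],[0,0,0],[0,0,0],[0,0,0],[0,0,0],[0,0,0],[0,0,0]]}'
```

```text
time: 8.57
tool_pos: [481.7, -157.0, 127.3]
tcp_rot: [-3.141, -0.0, 1.424]
contact_force: [-5.2, 0.3, -2.7]
grip_width: 10.0
finger_force: 30.0
```

```bash
python3 -m pendant '{"dp":[[0,-0.0006,0],[0,-0.0012,0],[0,-0.0012,0.003],[0,-0.0012,0.006],[0,-0.0012,0.009],[0,-0.0012,0.012],[0,-0.0012,0.012]],"rotation":[[0,0,0],[0,0,0],[0,0,0],[0,0,0],[0,0,0],[0,0,0],[0,0,0]]}'
```

```text
time: 9.45
tool_pos: [481.0, -157.0, 115.5]
tcp_rot: [3.141, -0.0, 1.424]
contact_force: [-1.6, -0.5, -1.1]
grip_width: 9.7
finger_force: 30.0
```

Side force is small now. I'll creep down to the connector.

```bash
python3 -m pendant '{"dp":[[0,-0.0004,0.0015],[0,-0.0004,0.003],[0,-0.0004,0.0045],[0,-0.0004,0.006],[0,-0.0004,0.006]],"rotation":[[0,0,0],[0,0,0],[0,0,0],[0,0,0],[0,0,0]]}'
python3 -m pendant '{"dp":[[0,0,0.001],[0,0,0.002],[0,0,0.002]],"rotation":[[0,0,0],[0,0,0],[0,0,0]]}'
```

```text
time: 10.07
tool_pos: [480.3, -156.8, 109.6]
tcp_rot: [-3.141, -0.0, 1.424]
contact_force: [0.0, -1.1, -0.5]
grip_width: 10.1
finger_force: 30.0
time: 10.45
tool_pos: [480.3, -156.8, 107.6]
tcp_rot: [-3.141, -0.0, 1.424]
contact_force: [0.4, 0.4, -0.4]
grip_width: 9.6
finger_force: 30.0
```

```bash
for i in 1 2; do echo; done; python3 -m pendant '{"dp":[[0,0,0.0006],[0,0,0.0012],[0,0,0.0012]],"rotation":[[0,0,0],[0,0,0],[0,0,0]]}'
python3 -m pendant '{"dp":[[0,0,0.0006],[0,0,0.0012],[0,0,0.0012]],"rotation":[[0,0,0],[0,0,0],[0,0,0]]}'
```

```text
time: 10.82
tool_pos: [480.4, -156.8, 106.5]
tcp_rot: [3.142, -0.0, 1.424]
contact_force: [0.0, -0.5, -1.5]
grip_width: 10.0
finger_force: 30.0
time: 11.2
tool_pos: [480.6, -156.9, 106.4]
tcp_rot: [3.14, 0.0, 1.424]
contact_force: [-2.2, 1.0, 8.2]
grip_width: 9.6
finger_force: 30.0
```

It met the connector at TCP z ≈ 106.5 with 8 N, which is below yield. I'll ease off and let go.

```bash
python3 -m pendant '{"dp":[[0,0,-0.0004],[0,0,-0.0008],[0,0,-0.0008]],"rotation":[[0,0,0],[0,0,0],[0,0,0]]}'
python3 -m pendant '{"dp":[[0,0,0],[0,0,0],[0,0,0],[0,0,0]],"rotation":[[0,0,0],[0,0,0],[0,0,0],[0,0,0]]}' 0.03
python3 -m pendant '{"dp":[[0,0,-0.01],[0,0,-0.025],[0,0,-0.05],[0,0,-0.08],[0,0,-0.08]],"rotation":[[0,0,0],[0,0,0],[0,0,0],[0,0,0],[0,0,0]]}'
```

```text
time: 11.58
tool_pos: [480.5, -156.9, 106.4]
tcp_rot: [3.141, 0.0, 1.424]
contact_force: [-1.8, 0.1, 5.5]
grip_width: 10.0
finger_force: 30.0
time: 12.08
tool_pos: [480.3, -156.8, 106.0]
tcp_rot: [-3.141, -0.0, 1.424]
contact_force: [0.4, -0.3, 0.5]
grip_width: 30.2
finger_force: 0.0
time: 12.7
tool_pos: [481.8, -157.5, 189.3]
tcp_rot: [3.136, 0.002, 1.424]
contact_force: [-0.3, 0.2, -0.1]
grip_width: 30.0
finger_force: 0.0
```

```bash
cat >> h.py <<'E'
def ex():
    o=get_obs();a=np.radians(-8.4);X=np.array([np.cos(a),np.sin(a)]);Y=np.array([-np.sin(a),np.cos(a)])
    p=o['tool_pos'][:2]-[480.4,-157];f=o['contact_force'];
    print("t %.2f xe %.1f ye %.1f z %.1f fX %.1f fY %.1f fz %.1f"%(o['time'],p@X,p@Y,o['tool_pos'][2],f[:2]@X,f[:2]@Y,f[2]))
E
python3 -m pendant '{"dp":[[0.03,0,0],[0.065,0,0],[0.1,0,0],[0.13,0,0],[0.138,0,0.02],[0.138,0,0.045],[0.138,0,0.065],[0.138,0,0.074]],"rotation":[[0,0,0],[0,0,0],[0,0,0],[0,0,0],[0,0,0],[0,0,0],[0,0,0],[0,0,0]]}' 0
python3 - <<'E'
from h import *
ex()
s=vision.capture("scene")
cv2.imwrite("pics/g4.png",cv2.resize(s['pixels'][180:274,232:328,::-1],None,fx=6,fy=6,interpolation=cv2.INTER_LANCZOS4))
E
```

```text
time: 13.7
tool_pos: [499.7, -20.1, 110.9]
tcp_rot: [-3.139, -0.0, 1.424]
contact_force: [-0.1, -0.3, 0.4]
grip_width: 0.5
finger_force: 0.0
t 13.70 xe -0.9 ye 138.2 z 110.9 fX -0.1 fY -0.4 fz 0.4
```

View pics/g4.png

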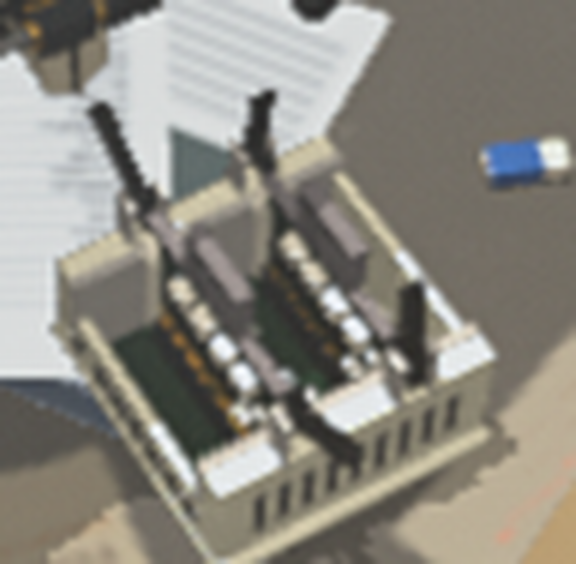

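The card stands in both guides and the relays face the robot. The shut fingers are just outside the left lever's tip, at (70,80), so I'll push the left lever through its free travel.

```bash
python3 -m pendant '{"dp":[[-0.008,0.001,0],[-0.014,0.001,0],[-0.017,0.001,0],[-0.02,0.001,0],[-0.023,0.001,0],[-0.026,0.001,0],[-0.029,0.001,0],[-0.029,0.001,0]],"rotation":[[0,0,0],[0,0,0],[0,0,0],[0,0,0],[0,0,0],[0,0,0],[0,0,0],[0,0,0]]}'
python3 -c "
from h import *
ex()"
```

```text
time: 14.75
tool_pos: [497.2, -49.7, 112.0]
tcp_rot: [-3.141, 0.0, 1.423]
contact_force: [-0.2, 0.8, 0.2]
grip_width: 0.3
finger_force: 0.0
t 14.75 xe 0.9 ye 108.6 z 112.0 fX -0.3 fY 0.8 fz 0.2
```

```bash
python3 -m pendant '{"dp":[[0.004,0,-0.02],[0.004,0,-0.048],[-0.05,0,-0.05],[-0.11,0,-0.05],[-0.17,0,-0.05],[-0.225,0,-0.05],[-0.247,0,-0.03],[-0.247,0,0]],"rotation":[[0,0,0],[0,0,0],[0,0,0],[0,0,0],[0,0,0],[0,0,0],[0,0,0],[0,0,0]]}'
python3 -m pendant '{"dp":[[0,0,0],[0.008,0,0],[0.014,0,0],[0.018,0,0],[0.022,0,0],[0.026,0,0],[0.030,0,0],[0.030,0,0]],"rotation":[[0,0,0],[0,0,0],[0,0,0],[0,0,0],[0,0,0],[0,0,0],[0,0,0],[0,0,0]]}'
python3 -c "
from h import *
ex()"
```

```text
time: 15.75
tool_pos: [460.9, -296.3, 111.9]
tcp_rot: [3.14, 0.002, 1.421]
contact_force: [0.1, 0.8, -0.4]
grip_width: 0.3
finger_force: 0.0
time: 16.75
tool_pos: [465.3, -263.0, 111.8]
tcp_rot: [-3.141, -0.001, 1.424]
contact_force: [1.0, 0.6, 0.4]
grip_width: 0.4
finger_force: 0.0
t 16.75 xe 0.6 ye -107.0 z 111.8 fX 0.9 fY 0.8 fz 0.4
```

```bash
python3 -m pendant '{"dp":[[0.001,0,0],[0.002,0,0],[0.003,0,0],[0.003,0,0]],"rotation":[[0,0,0],[0,0,0],[0,0,0],[0,0,0]]}'
python3 -m pendant '{"dp":[[0.001,0,0],[0.002,0,0],[0.002,0,0]],"rotation":[[0,0,0],[0,0,0],[0,0,0]]}'
python3 -c "
from h import *
ex()"
```

```text
time: 17.25
tool_pos: [466.0, -260.8, 112.1]
tcp_rot: [3.142, -0.0, 1.424]
contact_force: [-0.1, -0.7, -0.7]
grip_width: 0.3
finger_force: 0.3
time: 17.62
tool_pos: [466.3, -258.9, 112.2]
tcp_rot: [3.141, 0.0, 1.424]
contact_force: [0.4, -2.4, 0.1]
grip_width: 0.3
finger_force: 0.8
t 17.62 xe 1.0 ye -102.9 z 112.2 fX 0.7 fY -2.3 fz 0.1
```

```bash
python3 -m pendant '{"dp":[[0.001,0,0],[0.002,0,0],[0.002,0,0]],"rotation":[[0,0,0],[0,0,0],[0,0,0]]}'
python3 -m pendant '{"dp":[[0.001,0,0],[0.002,0,0],[0.002,0,0]],"rotation":[[0,0,0],[0,0,0],[0,0,0]]}'
python3 -c "
from h import *
ex()"
```

```text
time: 18.0
tool_pos: [466.7, -257.3, 112.3]
tcp_rot: [3.141, 0.001, 1.424]
contact_force: [-0.3, -4.0, 0.9]
grip_width: 0.7
finger_force: 2.1
time: 18.38
tool_pos: [467.0, -255.6, 112.4]
tcp_rot: [3.141, 0.001, 1.424]
contact_force: [-1.8, -6.5, 2.4]
grip_width: 0.6
finger_force: 3.0
t 18.38 xe 1.2 ye -99.5 z 112.4 fX -0.8 fY -6.7 fz 2.4
```

```bash
python3 -m pendant '{"dp":[[-0.004,0,-0.02],[-0.004,0,-0.048],[0.05,0,-0.05],[0.11,0,-0.05],[0.17,0,-0.05],[0.21,0,-0.05],[0.217,0,-0.03],[0.217,0,-0.01]],"rotation":[[0,0,0],[0,0,0],[0,0,0],[0,0,0],[0,0,0],[0,0,0],[0,0,0],[0,0,0]]}'
python3 -m pendant '{"dp":[[0,0,0],[-0.006,0,0],[-0.01,0,0],[-0.013,0,0],[-0.015,0,0],[-0.017,0,0],[-0.018,0,0],[-0.018,0,0]],"rotation":[[0,0,0],[0,0,0],[0,0,0],[0,0,0],[0,0,0],[0,0,0],[0,0,0],[0,0,0]]}'
python3 -c "
from h import *
ex()"
```

```text
time: 19.38
tool_pos: [498.1, -38.2, 121.4]
tcp_rot: [-3.14, -0.001, 1.426]
contact_force: [0.7, -0.2, 0.3]
grip_width: 0.2
finger_force: 0.0
time: 20.38
tool_pos: [496.1, -57.7, 122.2]
tcp_rot: [3.141, -0.001, 1.424]
contact_force: [0.6, 5.3, 3.1]
grip_width: 0.3
finger_force: 2.4
t 20.38 xe 1.0 ye 100.5 z 122.2 fX -0.2 fY 5.3 fz 3.1
```

```bash
python3 -m pendant '{"dp":[[-0.001,0,0],[-0.002,0,0],[-0.003,0,0],[-0.004,0,0],[-0.005,0,0],[-0.005,0,0]],"rotation":[[0,0,0],[0,0,0],[0,0,0],[0,0,0],[0,0,0],[0,0,0]]}'
python3 -c "
from h import *
ex()"
```

```text
time: 21.12
tool_pos: [495.4, -62.5, 122.3]
tcp_rot: [3.141, -0.001, 1.424]
contact_force: [0.8, 6.6, 3.8]
grip_width: 0.5
finger_force: 2.9
t 21.12 xe 1.0 ye 95.7 z 122.3 fX -0.2 fY 6.6 fz 3.8
```

```bash
python3 -m pendant '{"dp":[[0.004,0,-0.02],[0.004,0,-0.04],[-0.05,0,-0.04],[-0.11,0,-0.04],[-0.165,0,-0.04],[-0.202,0,-0.04],[-0.206,0,-0.02],[-0.206,0,-0.006]],"rotation":[[0,0,0],[0,0,0],[0,0,0],[0,0,0],[0,0,0],[0,0,0],[0,0,0],[0,0,0]]}'
python3 -m pendant '{"dp":[[0,0,0],[0.007,0,0],[0.011,0,0],[0.0125,0,0],[0.014,0,0],[0.0155,0,0],[0.017,0,0],[0.017,0,0]],"rotation":[[0,0,0],[0,0,0],[0,0,0],[0,0,0],[0,0,0],[0,0,0],[0,0,0],[0,0,0]]}'
python3 -c "
from h import *
ex()"
```

```text
time: 22.12
tool_pos: [464.2, -267.5, 127.0]
tcp_rot: [-3.14, -0.0, 1.423]
contact_force: [0.2, 0.8, -0.4]
grip_width: 0.4
finger_force: 0.0
time: 23.12
tool_pos: [468.0, -251.0, 128.7]
tcp_rot: [3.14, 0.002, 1.424]
contact_force: [-0.6, -5.2, 1.6]
grip_width: 0.5
finger_force: 3.1
t 23.12 xe 1.4 ye -94.8 z 128.7 fX 0.1 fY -5.2 fz 1.6
```

```bash
python3 -m pendant '{"dp":[[0.001,0,0],[0.002,0,0],[0.003,0,0],[0.004,0,0],[0.004,0,0]],"rotation":[[0,0,0],[0,0,0],[0,0,0],[0,0,0],[0,0,0]]}'
python3 -c "
from h import *
ex()"
python3 -m pendant '{"dp":[[-0.004,0,-0.02],[-0.004,0,-0.035],[0.05,0,-0.035],[0.11,0,-0.035],[0.165,0,-0.035],[0.192,0,-0.035],[0.196,0,-0.02],[0.196,0,-0.002]],"rotation":[[0,0,0],[0,0,0],[0,0,0],[0,0,0],[0,0,0],[0,0,0],[0,0,0],[0,0,0]]}'
python3 -m pendant '{"dp":[[0,0,0],[-0.006,0,0],[-0.01,0,0],[-0.012,0,0],[-0.0135,0,0],[-0.015,0,0],[-0.0165,0,0],[-0.0165,0,0]],"rotation":[[0,0,0],[0,0,0],[0,0,0],[0,0,0],[0,0,0],[0,0,0],[0,0,0],[0,0,0]]}'
python3 -c "
from h import *
ex()"
```

```text
time: 23.75
tool_pos: [468.6, -247.1, 128.7]
tcp_rot: [3.14, 0.002, 1.424]
contact_force: [-1.2, -6.5, 3.3]
grip_width: 0.7
finger_force: 3.1
t 23.75 xe 1.5 ye -90.8 z 128.7 fX -0.3 fY -6.6 fz 3.3
time: 24.75
tool_pos: [496.9, -50.8, 130.2]
tcp_rot: [3.141, -0.001, 1.425]
contact_force: [-0.2, -0.3, 0.1]
grip_width: 0.6
finger_force: 0.0
time: 25.75
tool_pos: [494.6, -68.2, 130.3]
tcp_rot: [3.141, -0.001, 1.424]
contact_force: [0.7, 5.1, 2.6]
grip_width: 0.6
finger_force: 2.4
t 25.75 xe 1.0 ye 90.0 z 130.3 fX -0.0 fY 5.1 fz 2.6
```

```bash
python3 -m pendant '{"dp":[[-0.001,0,0],[-0.002,0,0],[-0.003,0,0],[-0.004,0,0],[-0.004,0,0]],"rotation":[[0,0,0],[0,0,0],[0,0,0],[0,0,0],[0,0,0]]}'
python3 -c "
from h import *
ex()"
python3 -m pendant '{"dp":[[0.004,0,-0.02],[0.004,0,-0.035],[-0.05,0,-0.035],[-0.11,0,-0.035],[-0.16,0,-0.035],[-0.184,0,-0.035],[-0.187,0,-0.02],[-0.187,0,-0.002]],"rotation":[[0,0,0],[0,0,0],[0,0,0],[0,0,0],[0,0,0],[0,0,0],[0,0,0],[0,0,0]]}'
python3 -m pendant '{"dp":[[0,0,0],[0.006,0,0],[0.010,0,0],[0.012,0,0],[0.0135,0,0],[0.015,0,0],[0.0165,0,0],[0.0165,0,0]],"rotation":[[0,0,0],[0,0,0],[0,0,0],[0,0,0],[0,0,0],[0,0,0],[0,0,0],[0,0,0]]}'
python3 -c "
from h import *
ex()"
```

```text
time: 26.38
tool_pos: [493.9, -72.2, 130.2]
tcp_rot: [3.142, -0.001, 1.424]
contact_force: [0.8, 5.1, 2.2]
grip_width: 0.3
finger_force: 2.5
t 26.38 xe 1.0 ye 85.9 z 130.2 fX 0.0 fY 5.2 fz 2.2
time: 27.38
tool_pos: [466.0, -257.2, 130.9]
tcp_rot: [-3.141, 0.0, 1.423]
contact_force: [0.4, -0.6, -0.6]
grip_width: 0.6
finger_force: 0.0
time: 28.38
tool_pos: [469.1, -241.5, 132.3]
tcp_rot: [3.141, 0.001, 1.424]
contact_force: [-0.5, -5.5, 2.2]
grip_width: 0.4
finger_force: 2.4
t 28.38 xe 1.2 ye -85.2 z 132.3 fX 0.3 fY -5.5 fz 2.2
```

```bash
python3 -m pendant '{"dp":[[0.001,0,0],[0.002,0,0],[0.003,0,0],[0.003,0,0]],"rotation":[[0,0,0],[0,0,0],[0,0,0],[0,0,0]]}'
python3 -c "
from h import *
ex()"
python3 -m pendant '{"dp":[[-0.004,0,-0.02],[-0.004,0,-0.03],[0.05,0,-0.03],[0.11,0,-0.03],[0.155,0,-0.03],[0.173,0,-0.03],[0.177,0,-0.02],[0.177,0,-0.002]],"rotation":[[0,0,0],[0,0,0],[0,0,0],[0,0,0],[0,0,0],[0,0,0],[0,0,0],[0,0,0]]}'
python3 -m pendant '{"dp":[[0,0,0],[-0.006,0,0],[-0.009,0,0],[-0.0105,0,0],[-0.012,0,0],[-0.013,0,0],[-0.014,0,0],[-0.014,0,0]],"rotation":[[0,0,0],[0,0,0],[0,0,0],[0,0,0],[0,0,0],[0,0,0],[0,0,0],[0,0,0]]}'
python3 -c "
from h import *
ex()"
```

```text
time: 28.88
tool_pos: [469.4, -238.2, 132.2]
tcp_rot: [3.141, 0.0, 1.424]
contact_force: [-0.7, -5.1, 2.1]
grip_width: 0.5
finger_force: 2.4
t 28.88 xe 1.0 ye -81.9 z 132.2 fX 0.1 fY -5.2 fz 2.1
time: 29.88
tool_pos: [495.4, -63.7, 133.6]
tcp_rot: [3.141, 0.0, 1.424]
contact_force: [0.0, -0.6, -0.8]
grip_width: 0.8
finger_force: 0.0
time: 30.88
tool_pos: [493.4, -76.8, 134.2]
tcp_rot: [3.141, -0.0, 1.424]
contact_force: [1.1, 3.7, 0.9]
grip_width: 0.7
finger_force: 2.2
t 30.88 xe 1.1 ye 81.2 z 134.2 fX 0.5 fY 3.8 fz 0.9
```

Still smooth. I'll continue the left one in small increments, then the right.

```bash
python3 -m pendant '{"dp":[[-0.001,0,0],[-0.002,0,0],[-0.003,0,0],[-0.003,0,0]],"rotation":[[0,0,0],[0,0,0],[0,0,0],[0,0,0]]}'
python3 -c "
from h import *
ex()"
python3 -m pendant '{"dp":[[0.004,0,-0.01],[0.004,0,-0.025],[-0.05,0,-0.03],[-0.1,0,-0.03],[-0.145,0,-0.03],[-0.166,0,-0.03],[-0.169,0,-0.015],[-0.169,0,0]],"rotation":[[0,0,0],[0,0,0],[0,0,0],[0,0,0],[0,0,0],[0,0,0],[0,0,0],[0,0,0]]}'
python3 -m pendant '{"dp":[[0,0,0],[0.006,0,0],[0.009,0,0],[0.010,0,0],[0.011,0,0],[0.012,0,0],[0.012,0,0]],"rotation":[[0,0,0],[0,0,0],[0,0,0],[0,0,0],[0,0,0],[0,0,0],[0,0,0]]}'
python3 -c "
from h import *
ex()"
```

```text
time: 31.38
tool_pos: [492.9, -79.8, 134.2]
tcp_rot: [3.141, -0.0, 1.424]
contact_force: [0.5, 4.9, 3.1]
grip_width: 0.4
finger_force: 2.5
t 31.38 xe 1.1 ye 78.2 z 134.2 fX -0.2 fY 4.9 fz 3.1
time: 32.38
tool_pos: [467.8, -245.9, 132.8]
tcp_rot: [-3.141, -0.001, 1.424]
contact_force: [-0.2, 0.9, -0.7]
grip_width: 0.4
finger_force: 0.0
time: 33.25
tool_pos: [470.0, -235.5, 134.4]
tcp_rot: [3.141, 0.0, 1.424]
contact_force: [-1.0, -4.3, 1.3]
grip_width: 0.4
finger_force: 2.3
t 33.25 xe 1.1 ye -79.2 z 134.4 fX -0.3 fY -4.4 fz 1.3
```

```bash
python3 -m pendant '{"dp":[[0.001,0,0],[0.002,0,0],[0.002,0,0]],"rotation":[[0,0,0],[0,0,0],[0,0,0]]}'|grep contact
python3 -m pendant '{"dp":[[0.0005,0,0],[0.001,0,0],[0.001,0,0]],"rotation":[[0,0,0],[0,0,0],[0,0,0]]}'|grep contact
python3 -c "
from h import *
ex()"
```

```text
contact_force: [-0.7, -4.3, 2.2]
contact_force: [-0.7, -4.2, 1.1]
t 34.00 xe 1.1 ye -76.0 z 134.2 fX -0.1 fY -4.2 fz 1.1
```

```bash
python3 -m pendant '{"dp":[[-0.004,0,-0.01],[-0.004,0,-0.025],[0.05,0,-0.03],[0.1,0,-0.03],[0.14,0,-0.03],[0.158,0,-0.03],[0.162,0,-0.015],[0.162,0,0]],"rotation":[[0,0,0],[0,0,0],[0,0,0],[0,0,0],[0,0,0],[0,0,0],[0,0,0],[0,0,0]]}'
python3 -m pendant '{"dp":[[0,0,0],[-0.005,0,0],[-0.008,0,0],[-0.009,0,0],[-0.010,0,0],[-0.0105,0,0],[-0.0105,0,0]],"rotation":[[0,0,0],[0,0,0],[0,0,0],[0,0,0],[0,0,0],[0,0,0],[0,0,0]]}' | grep contact
python3 -c "
from h import *
ex()"
python3 -m pendant '{"dp":[[-0.0005,0,0],[-0.001,0,0],[-0.001,0,0]],"rotation":[[0,0,0],[0,0,0],[0,0,0]]}'|grep contact
python3 -c "
from h import *
ex()"
```

```text
time: 35.0
tool_pos: [494.3, -71.7, 134.4]
tcp_rot: [3.141, -0.0, 1.424]
contact_force: [0.3, -0.3, -0.5]
grip_width: 0.4
finger_force: 0.0
contact_force: [1.1, 4.6, 3.3]
t 35.88 xe 1.2 ye 75.7 z 134.3 fX 0.4 fY 4.7 fz 3.3
contact_force: [0.9, 4.9, 3.3]
t 36.25 xe 1.1 ye 74.7 z 134.2 fX 0.2 fY 5.0 fz 3.3
```

```bash
python3 -m pendant '{"dp":[[-0.0007,0,0],[-0.0015,0,0],[-0.0015,0,0]],"rotation":[[0,0,0],[0,0,0],[0,0,0]]}'|grep contact
python3 -c "
from h import *
ex()"
python3 -m pendant '{"dp":[[0.004,0,-0.01],[0.004,0,-0.025],[-0.05,0,-0.03],[-0.1,0,-0.03],[-0.14,0,-0.03],[-0.154,0,-0.03],[-0.157,0,-0.015],[-0.157,0,0]],"rotation":[[0,0,0],[0,0,0],[0,0,0],[0,0,0],[0,0,0],[0,0,0],[0,0,0],[0,0,0]]}'
python3 -m pendant '{"dp":[[0,0,0],[0.004,0,0],[0.007,0,0],[0.008,0,0],[0.009,0,0],[0.0095,0,0],[0.0095,0,0]],"rotation":[[0,0,0],[0,0,0],[0,0,0],[0,0,0],[0,0,0],[0,0,0],[0,0,0]]}' | grep contact
python3 -c "
from h import *
ex()"
```

```text
contact_force: [2.2, 5.1, 2.8]
t 36.62 xe 1.1 ye 73.1 z 134.1 fX 1.4 fY 5.4 fz 2.8
time: 37.62
tool_pos: [468.8, -239.0, 132.8]
tcp_rot: [-3.141, -0.001, 1.424]
contact_force: [-1.4, -0.5, -0.5]
grip_width: 0.8
finger_force: 0.0
contact_force: [-0.4, -4.8, 0.7]
t 38.50 xe 1.2 ye -74.7 z 134.3 fX 0.3 fY -4.8 fz 0.7
```

```bash
python3 -m pendant '{"dp":[[0.001,0,0],[0.002,0,0],[0.002,0,0]],"rotation":[[0,0,0],[0,0,0],[0,0,0]]}'|grep contact
python3 -m pendant '{"dp":[[0.0005,0,0],[0.001,0,0],[0.001,0,0]],"rotation":[[0,0,0],[0,0,0],[0,0,0]]}'|grep contact
python3 -m pendant '{"dp":[[0.0005,0,0],[0.001,0,0],[0.001,0,0]],"rotation":[[0,0,0],[0,0,0],[0,0,0]]}'|grep contact
python3 -c "
from h import *
ex()"
```

```text
contact_force: [0.6, -7.0, -0.8]
contact_force: [-0.2, -7.6, -1.7]
contact_force: [-1.0, -9.8, -1.3]
t 39.62 xe 1.3 ye -71.7 z 134.3 fX 0.4 fY -9.8 fz -1.3
```

```bash
python3 -m pendant '{"dp":[[-0.004,0,-0.01],[-0.004,0,-0.025],[0.05,0,-0.03],[0.1,0,-0.03],[0.135,0,-0.03],[0.149,0,-0.03],[0.152,0,-0.015],[0.152,0,0]],"rotation":[[0,0,0],[0,0,0],[0,0,0],[0,0,0],[0,0,0],[0,0,0],[0,0,0],[0,0,0]]}'
python3 -m pendant '{"dp":[[0,0,0],[-0.003,0,0],[-0.006,0,0],[-0.007,0,0],[-0.008,0,0],[-0.0085,0,0],[-0.0085,0,0]],"rotation":[[0,0,0],[0,0,0],[0,0,0],[0,0,0],[0,0,0],[0,0,0],[0,0,0]]}' | grep contact
python3 -c "
from h import *
ex()"
python3 -m pendant '{"dp":[[-0.0005,0,0],[-0.001,0,0],[-0.001,0,0]],"rotation":[[0,0,0],[0,0,0],[0,0,0]]}'|grep contact
python3 -c "
from h import *
ex()"
```

```text
time: 40.62
tool_pos: [493.5, -76.2, 134.4]
tcp_rot: [3.141, -0.0, 1.424]
contact_force: [-0.2, -0.8, 0.7]
grip_width: 0.4
finger_force: 0.0
contact_force: [1.9, 4.5, 1.2]
t 41.50 xe 1.3 ye 73.6 z 134.5 fX 1.3 fY 4.8 fz 1.2
contact_force: [2.3, 5.8, 2.0]
t 41.88 xe 1.2 ye 72.7 z 134.4 fX 1.4 fY 6.1 fz 2.0
```

```bash
python3 -m pendant '{"dp":[[-0.0005,0,0],[-0.001,0,0],[-0.001,0,0]],"rotation":[[0,0,0],[0,0,0],[0,0,0]]}'|grep contact
python3 -m pendant '{"dp":[[-0.0005,0,0],[-0.001,0,0],[-0.001,0,0]],"rotation":[[0,0,0],[0,0,0],[0,0,0]]}'|grep contact
python3 -m pendant '{"dp":[[-0.0005,0,0],[-0.001,0,0],[-0.001,0,0]],"rotation":[[0,0,0],[0,0,0],[0,0,0]]}'|grep contact
python3 -c "
from h import *
ex()"
```

```text
contact_force: [1.6, 5.9, 2.2]
contact_force: [2.4, 8.5, 1.8]
contact_force: [1.6, 9.1, 2.2]
t 43.00 xe 1.2 ye 70.5 z 134.2 fX 0.2 fY 9.2 fz 2.2
```

```bash
python3 -m pendant '{"dp":[[-0.0005,0,0],[-0.001,0,0],[-0.001,0,0]],"rotation":[[0,0,0],[0,0,0],[0,0,0]]}'|grep contact
python3 -c "
from h import *
ex()"
python3 -m pendant '{"dp":[[0.004,0,-0.01],[0.004,0,-0.025],[-0.05,0,-0.03],[-0.1,0,-0.03],[-0.135,0,-0.03],[-0.146,0,-0.03],[-0.149,0,-0.015],[-0.149,0,0]],"rotation":[[0,0,0],[0,0,0],[0,0,0],[0,0,0],[0,0,0],[0,0,0],[0,0,0],[0,0,0]]}'|grep pos
python3 -m pendant '{"dp":[[0,0,0],[0.003,0,0],[0.006,0,0],[0.007,0,0],[0.008,0,0],[0.008,0,0]],"rotation":[[0,0,0],[0,0,0],[0,0,0],[0,0,0],[0,0,0],[0,0,0]]}' | grep contact
python3 -c "
from h import *
ex()"
```

```text
contact_force: [3.2, 10.4, 2.0]
t 43.38 xe 1.2 ye 69.8 z 134.2 fX 1.7 fY 10.8 fz 2.0
tool_pos: [469.2, -236.1, 132.8]
contact_force: [-0.5, -5.4, -1.7]
t 45.12 xe 1.4 ye -73.8 z 134.6 fX 0.3 fY -5.4 fz -1.7
```

```bash
python3 -m pendant '{"dp":[[0.001,0,0],[0.002,0,0],[0.002,0,0]],"rotation":[[0,0,0],[0,0,0],[0,0,0]]}'|grep contact
python3 -c "
from h import *
ex()"
python3 -m pendant '{"dp":[[0.0005,0,0],[0.001,0,0],[0.001,0,0]],"rotation":[[0,0,0],[0,0,0],[0,0,0]]}'|grep contact
python3 -c "
from h import *
ex()"
python3 -m pendant '{"dp":[[-0.002,0,0],[-0.005,0,-0.02],[-0.035,0,-0.05],[-0.09,0,-0.08],[-0.14,0,-0.1],[-0.19,0,-0.1],[-0.19,0,-0.1]],"rotation":[[0,0,0],[0,0,0],[0,0,0],[0,0,0],[0,0,0],[0,0,0],[0,0,0]]}'
python3 - <<'E'
from h import *
s=vision.capture("scene");t=vision.capture("top")
cv2.imwrite("pics/s5raw.png",s['pixels'][:,:,::-1]);cv2.imwrite("pics/t5raw.png",t['pixels'][:,:,::-1])
u=lambda i,x0,y0,w,h,f:cv2.resize(i[y0:y0+h,x0:x0+w],None,fx=f,fy=f,interpolation=cv2.INTER_LANCZOS4)
cv2.imwrite("pics/g5.png",np.hstack([u(t['pixels'],274,176,80,80,5),u(s['pixels'],240,190,80,80,5)])[:,:,::-1])
E
```

```text
contact_force: [-0.8, -7.1, -1.2]
t 45.50 xe 1.5 ye -72.3 z 134.7 fX 0.2 fY -7.1 fz -1.2
contact_force: [-1.2, -8.0, -0.5]
t 45.88 xe 1.6 ye -71.5 z 134.7 fX -0.1 fY -8.1 fz -0.5
time: 46.75
tool_pos: [442.3, -416.7, 233.8]
tcp_rot: [3.141, -0.0, 1.42]
contact_force: [-0.2, 0.0, -0.1]
grip_width: 0.3
finger_force: 0.0
```

View pics/g5.png

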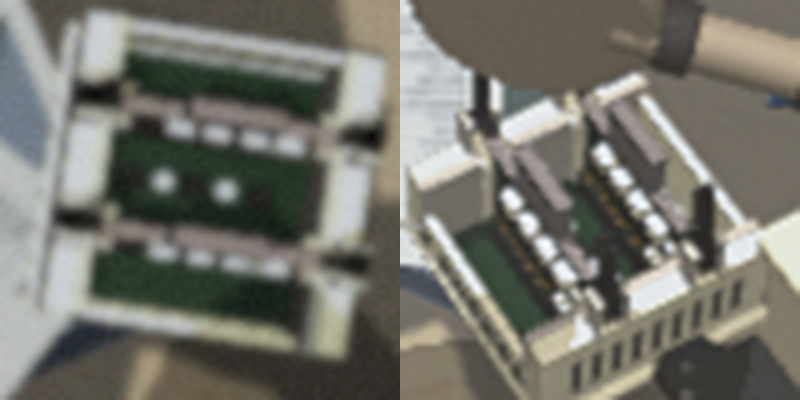

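Top panel: both of my levers stand near upright at (78,217) and (345,262), beside the neighbour's at (98,95) and (360,135). The tabs line up in the scene panel. I'll measure how far the card sank by matching the scene pictures from before and after.

Run:
```python
from h import *
np.set_printoptions(precision=2,suppress=True)
T=vision.capture("top");S=vision.capture("scene")
g4=cv2.imread("pics/g4.png");b=cv2.resize(g4,(96,94),interpolation=cv2.INTER_AREA)  # origin 232,180
af=S['pixels'][180:274,232:328,::-1].copy()
a=np.radians(-8.4);X=np.array([np.cos(a),np.sin(a),0]);Y=np.array([-np.sin(a),np.cos(a),0]);C=np.array([480.4,-157,0])
P=lambda x,y,z:proj(S,C+x*X+y*Y+np.array([0,0,z]))
print("px per 7mm down", P(0,0,125)-P(0,0,132))
up=lambda i:cv2.resize(i,None,fx=8,fy=8,interpolation=cv2.INTER_CUBIC)
B,A=up(b),up(af)
for n,x,y,z,w,h in[("tab",0,0,122,7,7),("barR",0,-40,99,4,4),("barL",0,38,99,3,4),("relayR",-6,-30,80,4,4),("relayL",-6,20,80,4,4),("seatedtab",60,0,112,7,7),("tray front",-45,-74,74,5,5)]:
    p=(P(x,y,z)-[232,180]+.5)*8
    x0,y0=int(p[0]-w*8),int(p[1]-h*8); t=B[y0:y0+h*16,x0:x0+w*16]; m=32
    r=cv2.matchTemplate(A[y0-m:y0+h*16+m,x0-m:x0+w*16+m],t,cv2.TM_CCOEFF_NORMED); _,v,_,q=cv2.minMaxLoc(r)
    print(n,(np.array(q)-m)/8,round(v,3))
ex=lambda x,y:(274+(x+.5)/5-.5,176+(y+.5)/5-.5)
for n,l,r in[("ours",(57,216),(368,262)),("seated",(76,93),(382,138))]:
    l=onz(T,*ex(*l),145)-C;r=onz(T,*ex(*r),145)-C
    print(n,"tip outer ye",l@Y,r@Y)
```

```text
px per 7mm down [-0.06  1.51]
tab [0.12 1.5 ] 0.922
barR [-0.12  1.12] 0.871
barL [0.  1.5] 0.915
relayR [0.25 1.62] 0.929
relayL [0.  1.5] 0.963
seatedtab [ 0.   -0.12] 0.95
tray front [0.12 0.  ] 0.94
ours tip outer ye 78.12524597219866 -64.24007162191556
seated tip outer ye 77.90984006831424 -62.80594822079166
```

The card has sunk 1.5 px at both ends, where 7 mm predicts 1.51 px, so it looks home. I'll finish with a firm but limited squeeze on each lever, nearer the tip, to confirm the stop.

```bash
python3 -m pendant '{"dp":[[0.05,0,0.03],[0.1,0,0.05],[0.145,0,0.06],[0.165,0,0.08],[0.17,0,0.096],[0.18,0,0.096],[0.186,0,0.096],[0.188,0,0.096]],"rotation":[[0,0,0],[0,0,0],[0,0,0],[0,0,0],[0,0,0],[0,0,0],[0,0,0],[0,0,0]]}'|grep contact
python3 -c "
from h import *
ex()"
python3 -m pendant '{"dp":[[0.001,0,0],[0.002,0,0],[0.003,0,0],[0.003,0,0]],"rotation":[[0,0,0],[0,0,0],[0,0,0],[0,0,0]]}'|grep contact
python3 -c "
from h import *
ex()"
```

```text
contact_force: [-1.7, -5.2, 0.1]
t 47.95 xe 1.5 ye -72.4 z 139.1 fX -0.9 fY -5.4 fz 0.1
contact_force: [-0.5, -6.8, -0.1]
t 48.45 xe 1.4 ye -70.6 z 138.8 fX 0.5 fY -6.8 fz -0.1
```

```bash
python3 -m pendant '{"dp":[[0.001,0,0],[0.0015,0,0],[0.0015,0,0]],"rotation":[[0,0,0],[0,0,0],[0,0,0]]}'|grep contact
python3 -c "
from h import *
ex()"
python3 -m pendant '{"dp":[[0.001,0,0],[0.001,0,0]],"rotation":[[0,0,0],[0,0,0]]}'|grep contact
python3 -c "
from h import *
ex()"
```

```text
contact_force: [-1.0, -9.0, -0.5]
t 48.83 xe 1.5 ye -69.5 z 138.8 fX 0.4 fY -9.0 fz -0.5
contact_force: [-0.5, -9.6, -1.5]
t 49.08 xe 1.5 ye -68.8 z 138.7 fX 0.9 fY -9.6 fz -1.5
```

```bash
python3 -m pendant '{"dp":[[0.001,0,0],[0.0015,0,0],[0.0015,0,0],[0.0015,0,0]],"rotation":[[0,0,0],[0,0,0],[0,0,0],[0,0,0]]}'|grep contact
python3 -c "
from h import *
ex()"
python3 -m pendant '{"dp":[[-0.004,0,-0.01],[-0.004,0,-0.025],[0.05,0,-0.03],[0.1,0,-0.03],[0.135,0,-0.03],[0.143,0,-0.03],[0.146,0,-0.015],[0.146,0,0]],"rotation":[[0,0,0],[0,0,0],[0,0,0],[0,0,0],[0,0,0],[0,0,0],[0,0,0],[0,0,0]]}'|grep pos
python3 -m pendant '{"dp":[[0,0,0],[-0.003,0,0],[-0.005,0,0],[-0.006,0,0],[-0.007,0,0],[-0.008,0,0],[-0.008,0,0]],"rotation":[[0,0,0],[0,0,0],[0,0,0],[0,0,0],[0,0,0],[0,0,0],[0,0,0]]}' | grep contact
python3 -c "
from h import *
ex()"
```

```text
contact_force: [-1.9, -12.0, -1.1]
t 49.58 xe 1.6 ye -67.8 z 138.8 fX -0.2 fY -12.1 fz -1.1
tool_pos: [493.5, -77.3, 138.4]
contact_force: [1.0, 4.6, 2.3]
t 51.45 xe 1.2 ye 73.4 z 138.3 fX 0.3 fY 4.7 fz 2.3
```

```bash
python3 -m pendant '{"dp":[[-0.001,0,0],[-0.002,0,0],[-0.003,0,0],[-0.003,0,0]],"rotation":[[0,0,0],[0,0,0],[0,0,0],[0,0,0]]}'|grep contact
python3 -c "
from h import *
ex()"
python3 -m pendant '{"dp":[[-0.001,0,0],[-0.0015,0,0],[-0.0015,0,0]],"rotation":[[0,0,0],[0,0,0],[0,0,0]]}'|grep contact
python3 -c "
from h import *
ex()"
```

```text
contact_force: [1.4, 6.8, 2.8]
t 51.95 xe 1.1 ye 70.9 z 138.2 fX 0.4 fY 6.9 fz 2.8
contact_force: [2.8, 7.8, 1.1]
t 52.33 xe 1.0 ye 69.6 z 138.0 fX 1.6 fY 8.1 fz 1.1
```

```bash
python3 -m pendant '{"dp":[[-0.001,0,0],[-0.0015,0,0],[-0.0015,0,0]],"rotation":[[0,0,0],[0,0,0],[0,0,0]]}'|grep contact
python3 -m pendant '{"dp":[[-0.001,0,0],[-0.001,0,0],[-0.001,0,0]],"rotation":[[0,0,0],[0,0,0],[0,0,0]]}'|grep contact
python3 -c "
from h import *
ex()"
```

```text
contact_force: [2.8, 9.6, 1.2]
contact_force: [3.7, 11.3, 0.7]
t 53.08 xe 1.0 ye 67.9 z 137.8 fX 2.0 fY 11.7 fz 0.7
```

```bash
python3 -m pendant '{"dp":[[0.002,0,0],[0.005,0,0],[0.02,0,-0.03],[0.06,0,-0.06],[0.11,0,-0.08],[0.16,0,-0.08],[0.2,0,-0.08],[0.2,0,-0.08]],"rotation":[[0,0,0],[0,0,0],[0,0,0],[0,0,0],[0,0,0],[0,0,0],[0,0,0],[0,0,0]]}'
python3 - <<'E'
from h import *
S=vision.capture("scene");T=vision.capture("top")
a=np.radians(-8.4);X=np.array([np.cos(a),np.sin(a),0]);Y=np.array([-np.sin(a),np.cos(a),0]);C=np.array([480.4,-157,0])
def P(c,x,y,z):return proj(c,C+x*X+y*Y+np.array([0,0,z]))
up=lambda i:cv2.resize(i,None,fx=8,fy=8,interpolation=cv2.INTER_CUBIC)
def match(B,A,c,org,items):
    for n,x,y,z,w,h in items:
        p=(P(c,x,y,z)-org+.5)*8;x0,y0=int(p[0]-w*8),int(p[1]-h*8);m=32
        r=cv2.matchTemplate(A[y0-m:y0+h*16+m,x0-m:x0+w*16+m],B[y0:y0+h*16,x0:x0+w*16],cv2.TM_CCOEFF_NORMED);_,v,_,q=cv2.minMaxLoc(r)
        print(n,(np.array(q)-m)/8,round(v,3))
it=[("tab",0,0,122,7,7),("barR",0,-40,99,4,4),("barL",0,38,99,3,4),("relayR",-6,-30,80,4,4),("relayL",-6,20,80,4,4),("seatedtab",60,0,112,7,7)]
now=up(S['pixels'][180:274,232:328,::-1].copy())
print("vs resting");match(up(cv2.resize(cv2.imread("pics/g4.png"),(96,94),interpolation=cv2.INTER_AREA)),now,S,[232,180],it)
print("vs s5");match(up(cv2.imread("pics/s5raw.png")[180:274,232:328]),now,S,[232,180],it+[("levL",0,66,130,4,4),("levR",0,-66,130,4,4)])
print("top vs t5");match(up(cv2.imread("pics/t5raw.png")[170:264,262:368]),up(T['pixels'][170:264,262:368,::-1].copy()),T,[262,170],[("levL",0,66,140,5,4),("levR",0,-66,140,5,4)])
E
```

```text
time: 54.08
tool_pos: [520.1, 107.7, 217.6]
tcp_rot: [-3.141, 0.001, 1.427]
contact_force: [0.2, -0.3, -0.2]
grip_width: 0.7
finger_force: 0.0
vs resting
tab [-0.125  1.25 ] 0.923
barR [-0.375  0.5  ] 0.913
barL [0.   1.75] 0.914
relayR [-0.125  1.   ] 0.963
relayL [-0.125  1.375] 0.963
seatedtab [ 0.    -0.125] 0.949
vs s5
tab [-0.125 -0.125] 0.983
barR [-0.125 -0.375] 0.966
barL [-0.125  0.125] 0.98
relayR [-0.375 -0.625] 0.981
relayL [-0.125 -0.125] 0.992
seatedtab [0. 0.] 1.0
levL [0.125 1.625] 0.825
levR [ 0.375 -0.375] 0.953
top vs t5
levL [0.25  0.125] 0.991
levR [0.75 0.25] 0.963
```

Pressing the left lever hard rocked the right end back up: its features rose about 0.5 px and the right lever swung out about 2 mm. I'll re-seat the right side more moderately.

```bash
python3 -m pendant '{"dp":[[-0.06,0,0.02],[-0.12,0,0.045],[-0.18,0,0.045],[-0.24,0,0.045],[-0.3,0,0.045],[-0.352,0,0.045],[-0.355,0,0.065],[-0.355,0,0.08]],"rotation":[[0,0,0],[0,0,0],[0,0,0],[0,0,0],[0,0,0],[0,0,0],[0,0,0],[0,0,0]]}'|grep pos
python3 -m pendant '{"dp":[[0.004,0,0],[0.008,0,0],[0.011,0,0],[0.013,0,0],[0.014,0,0],[0.014,0,0]],"rotation":[[0,0,0],[0,0,0],[0,0,0],[0,0,0],[0,0,0],[0,0,0]]}' | grep contact
python3 -c "
from h import *
ex()"
```

```text
tool_pos: [466.8, -246.7, 137.1]
contact_force: [0.6, -2.1, 2.1]
t 55.92 xe 1.3 ye -75.1 z 138.5 fX 0.9 fY -2.0 fz 2.1
```

```bash
python3 -m pendant '{"dp":[[0.001,0,0],[0.002,0,0],[0.003,0,0],[0.003,0,0]],"rotation":[[0,0,0],[0,0,0],[0,0,0],[0,0,0]]}' | grep contact
python3 -c "
from h import *
ex()"
python3 -m pendant '{"dp":[[0.001,0,0],[0.002,0,0],[0.002,0,0]],"rotation":[[0,0,0],[0,0,0],[0,0,0]]}' | grep contact
python3 -c "
from h import *
ex()"
```

```text
contact_force: [0.1, -5.7, 2.6]
t 56.42 xe 1.3 ye -72.6 z 138.4 fX 1.0 fY -5.6 fz 2.6
contact_force: [0.7, -6.9, -1.1]
t 56.80 xe 1.3 ye -70.9 z 138.2 fX 1.7 fY -6.7 fz -1.1
```

```bash
cat > chk.py <<'E'
from h import *
S=vision.capture("scene");T=vision.capture("top")
a=np.radians(-8.4);X=np.array([np.cos(a),np.sin(a),0]);Y=np.array([-np.sin(a),np.cos(a),0]);C=np.array([480.4,-157,0])
def P(c,x,y,z):return proj(c,C+x*X+y*Y+np.array([0,0,z]))
up=lambda i:cv2.resize(i,None,fx=8,fy=8,interpolation=cv2.INTER_CUBIC)
def match(B,A,c,org,items):
    for n,x,y,z,w,h in items:
        p=(P(c,x,y,z)-org+.5)*8;x0,y0=int(p[0]-w*8),int(p[1]-h*8);m=32
        r=cv2.matchTemplate(A[y0-m:y0+h*16+m,x0-m:x0+w*16+m],B[y0:y0+h*16,x0:x0+w*16],cv2.TM_CCOEFF_NORMED);_,v,_,q=cv2.minMaxLoc(r)
        print(n,(np.array(q)-m)/8,round(v,3))
it=[("tab",0,0,122,7,7),("barR",0,-40,99,4,4),("barL",0,38,99,3,4),("relayR",-6,-30,80,4,4),("relayL",-6,20,80,4,4),("seatedtab",60,0,112,7,7)]
now=up(S['pixels'][180:274,232:328,::-1].copy())
print("vs resting");match(up(cv2.resize(cv2.imread("pics/g4.png"),(96,94),interpolation=cv2.INTER_AREA)),now,S,[232,180],it)
print("vs s5");match(up(cv2.imread("pics/s5raw.png")[180:274,232:328]),now,S,[232,180],it)
print("top vs t5");match(up(cv2.imread("pics/t5raw.png")[170:264,262:368]),up(T['pixels'][170:264,262:368,::-1].copy()),T,[262,170],[("levL",0,66,140,5,4),("levR",0,-66,140,5,4)])
print(get_obs()['time'])
E
python3 -m pendant '{"dp":[[0.001,0,0],[0.0015,0,0],[0.0015,0,0]],"rotation":[[0,0,0],[0,0,0],[0,0,0]]}' | grep contact
python3 -c "
from h import *
ex()"
python3 -m pendant '{"dp":[[-0.003,0,0],[-0.006,0,-0.02],[-0.035,0,-0.05],[-0.09,0,-0.08],[-0.14,0,-0.08],[-0.19,0,-0.08]],"rotation":[[0,0,0],[0,0,0],[0,0,0],[0,0,0],[0,0,0],[0,0,0]]}'|grep pos
python3 chk.py
```

```text
contact_force: [-0.3, -8.2, -1.1]
t 57.17 xe 1.3 ye -69.8 z 138.1 fX 0.9 fY -8.2 fz -1.1
tool_pos: [443.2, -413.2, 218.0]
vs resting
tab [0.125 1.5  ] 0.917
barR [-0.125  1.125] 0.858
barL [0.    1.375] 0.901
relayR [0.25  1.625] 0.943
relayL [0.    1.375] 0.961
seatedtab [ 0.    -0.125] 0.95
vs s5
tab [0. 0.] 0.995
barR [-0.125  0.   ] 0.991
barL [0. 0.] 0.995
relayR [0. 0.] 0.998
relayL [0. 0.] 0.998
seatedtab [0. 0.] 1.0
top vs t5
levL [0. 0.] 0.998
levR [0. 0.] 0.996
58.025
```

The card and both levers match the earlier seated state to within the image resolution. Different closing forces on the right ended at the same stop, and the left lever is within about 0.6 mm at the tip of its fully pressed position. The robot is clear, so I'm handing in.

```bash
python3 -c "
from plant import workorder
print(workorder.close_job())"
```

```text
the job is handed in; nothing more can be done
None
```

The job is handed in at 58 s: the spare card is in the empty slot, components facing the same way as its neighbour and both levers shut, and camera matching puts both ends home to about 0.6 mm, though an over-firm last press on the left (about 12 N) rocked the right end up roughly 3 mm before I re-seated it, and I did not re-press the left afterwards.

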